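# Draw a check weight from under the wire rack with the reacher

## Task

The balance's polished check weight has ended up under the low wire rack. Without touching it with the gripper's fingers, take the reacher, slide its jaws under the rack around the weight, squeeze the trigger so that they pinch it firmly but gently (under 15 newtons), and draw it out, pinched and upright, until it stands wholly on the taped paper sheet. Then let the trigger go, draw the jaws back clear of the weight, and leave the reacher lying on its skids on the bench, with the other things left where they are.

Things in the scene. Friction and masses are not known exactly. Their poses are not given: they have to be found in the camera images.
- weight_center (a point): Centre (32 mm above its foot) of the check weight: polished steel cylinder, 40 mm diameter, straight side 44 mm high, with a 24 mm knob on top, 64 mm high in all. 0.43 to 0.58 kg: it takes about 2 to 4 N to slide it on the tiles, and it slips from the jaws when pulled if they pinch with less than about 3 N. It stands upright under the rack. z up.
- weight: The same check weight; origin at the centre of its foot.
- rack: Low stainless wire rack, fixed. Origin on the bench under its middle. Own x runs into the gap: the opening is its -x side. 240 mm deep (x -120 to 120), 320 mm wide (y -160 to 160), a 10 mm leg at each corner, sides open. Wire top (wires 20 mm apart) 84 to 92 mm above the bench.
- sheet: White paper sheet 110 x 110 mm, taped flat on the bench in front of the rack by two blue tapes at its own -x and +x edges; origin at its centre. It has no thickness to speak of.
- reacher_grip (a point): Grasp point of the reacher (300 mm long, 0.36 kg, lying on two skids), 37 mm above the skids' underside. x along the shaft to the jaws, y the closing line, z up. Handle: fixed palm plate, outer face y = -29 mm, and trigger plate, outer face y = +29 mm when let go; both 75 mm long (x -37 to 37), 12 to 62 mm above the bench. Held from above, a finger on each.
- jaw_mid (a point): Point on the reacher at its x = 235 mm, y = -8 mm, 22 mm above the bench: where the weight's centre lies when pinched against the fixed jaw. Jaws: straight upright plates 5 mm thick, x 198 to 264 mm, 8 to 36 mm above the bench; inner faces at y = -28 (fixed) and +28 mm (moving, let go). Behind them the head, a 78 mm wide cross bar, x 188 to 202 mm. Same axes as reacher_grip.
- reacher: The reacher itself; origin on the bench below reacher_grip, at the underside of its skids; same axes. When a centring gripper squeezes, the palm plate and the whole reacher are carried to its +y by half of the trigger's travel. Pads hold it well along the shaft but poorly against a sideways pull at the jaws, so draw the load along the shaft.
- trigger: Moving piece: trigger plate, rod and moving jaw, all one. Origin as reacher's when let go; shifts to the reacher's -y as squeezed, at most 22 mm. Spring: 5 N to start plus 0.2 N per mm. The jaws' gap is always 2 mm less than the handle's width (58 mm let go, about 41 mm on the weight). Pinch on the weight = gripper's squeeze less the spring (8.4 N there).
- vial: Bystander: small amber glass vial, 26 mm diameter, 55 mm high, under the rack towards the back, about 105 mm left or right of its middle line. Origin at its foot.
- stopper: Bystander: rubber stopper, 30 mm diameter, 30 mm high, under the rack towards the back, on the side opposite to the vial. Origin at its foot.
- beaker: Bystander: glass beaker on the rack's top, 66 mm diameter, 85 mm high. Origin at its foot.
- jar: Bystander: glass jar on the rack's top, 56 mm diameter, 75 mm high. Origin at its foot.
- wash_bottle: Bystander: white plastic bottle, 64 mm diameter, 170 mm high, on the far side of the bench. Origin at its foot.
- brush: Bystander: cleaning brush with a handle, 170 mm long, lying on the far side of the bench. Origin under its middle.
- dish: Bystander: white porcelain dish, 84 mm diameter, 22 mm high, on the far side of the bench. Origin at its foot.
Things that resemble listed ones, but are neither listed nor needed, are in the scene too. Leave any green look-alike of the weight alone.

How it is judged:
By the outcome, as a careful person would: the job done as asked, in the order asked, and still so for the second after the job is handed in, with the robot touching nothing.
It also fails if it takes over 61 s, if anything falls off the work surface, if the arm or the gripper's body presses on something with over 40 N, if the wrist force passes 120 N, or if a joint passes its speed limit or range.

## Robot

A 6-joint arm with a two-finger parallel gripper is mounted at the origin on the work surface. World frame = base frame: x ahead of the robot, y to its left, z up, the work surface at z = 0. Lengths are in m, angles in rad, forces in N, time in s.
With the tool pointing down it reaches from about 0.35 to 0.975 m from the base axis. Payload 7.1 kg.
Tool frame: the origin (TCP) lies where the fingers leave the gripper's body, on its centre line; the fingertips stand 80 mm ahead of it and the grasp point (between the pads) lies 61 mm ahead of it; z points along the fingers, y is the line along which they close (so a half turn about z gives the same grasp; the last joint's range is limited). The gripper opens to 88 mm and grips with 3 to 60 N. Pads are 20 mm wide; open, the fingers measure 115 mm over their backs; the gripper's body (75 mm by 178 mm) begins 61 mm behind the grasp point.
Start: joints at [1.268, 0.423, 1.63, -0, 1.089, -0.019], TCP at [0.175, 0.6, 0.303] pointing down, gripper open.
Joint ranges: [-3, 3], [-0.9, 2.11], [0.09, 2.58], [-1.31, 4.45], [0.11, 2.69], [-2.54, 2.54]. Speed limits (rad/s): [2.39, 2.39, 3.01, 3.14, 3.14, 3.14].

## Interface

Orientations are given as a unit quaternion [x, y, z, w].
In Python, from station import * gives the robot as it stands. The module is installed in compiled form; this text tells all that it offers.
- The arm moves only by the tool send_rows, never from a script. Its argument "targets" is a list that holds one entry, the list of rows, each a list of 7 numbers: the shift along the tool's x, y, z scaled (see below), then the turn, a rotation vector about the tool's x, y, z scaled (see below), then the opening, from 0 (shut) to 1 (fully open). A call has exactly 5 rows; each row shifts and turns the commanded pose from where the row before left it, along the tool's axes as they then stand; what a row does not reach is not made up. The controller multiplies each number of a shift by 0.025 m and each number of a turn by 0.5 rad. A row lasts 1/10 s, in which the tool goes at most 50 mm and 8.59 degrees, less where a joint would pass 70% of its speed; a pose out of reach is approached as far as the arm can. A call with a number of a shift or a turn outside -1 to 1 is refused whole. A call with a gripper value outside its range is refused whole. The fingers move at their own pace and stop on an object; the grip force is fixed at half the most. Time passes only in rows, so rows that do not move let the fingers close, or fill a call up. It gives the time, the measured TCP pose, the force, the opening and the grip force at its end, in the units of the state.
- state(): the state, without advancing time (a new reading comes with each control period).
- capture(name): name is "scene" or "top" or "wrist"; returns (picture, depth): 420x560x3 uint8, blue, green, red; 420x560 float32, m along the optical axis (not along the pixel's ray), 0 where there is no reading.
- calibration(name): a dict with "fx", "fy", "cx", "cy" (pixels), "world_from_camera" (4x4, takes a point from camera to world coordinates). Camera axes: x right, y down, z forward; pixel columns grow to the right and rows downward; lengths in m; the calibration is good to about 2 mm. A picture is of the moment at which its call begins: read the wrist's pose just before it. calibration takes no time and is no camera call; for the wrist camera it gives the pose at the moment of the call.
- finish_job(): hands the job in; it is judged then, once.
The state is a dict: "time": time; "joint_positions": joint angles; "qvel": joint speeds; "effort": joint torques, N m; "tcp_pos": TCP position; "tool_rot": TCP orientation; "ft_force": force on the tool from outside, world axes, zero at the start; "torque": the same for the moment, N m; "gripper_width": finger opening in m; "finger_force": force on a finger pad.
Only numpy, scipy, OpenCV 4.12 (cv2) and the standard library are available. Lean on these libraries where they do the work, as an engineer would, in place of code of your own. Each camera call takes 0.05 s, during which the arm holds its last target. There are 200 camera calls.

## Working session

There is one attempt and no reset: what is moved stays moved. The work goes in short steps, Python scripts to look and compute and a tool call to move; the robot and the scene stay as the last step left them, time stands still between calls to the robot, and variables do not carry over. Pictures are saved under pics/ and viewed, at most 10 in all, crops included, and the job is handed in when it is done.

Besides the shell and the picture viewer there is one more tool, called after "Request:" as name(argument=value, ...) on one line, values as JSON. send_rows: Moves the arm, as the interface text tells. Its arguments: {"type":"object","properties":{"targets":{"type":"array"}},"required":["targets"]}

```bash
mkdir -p pics; ls; cat > h.py <<'E'
import numpy as np, cv2
from station import *
def ray(c,u,v,z):
    T=c["world_from_camera"];d=T[:3,:3]@np.array([(u-c["cx"])/c["fx"],(v-c["cy"])/c["fy"],1]);o=T[:3,3]
    return o+d*(z-o[2])/d[2]
def cloud(c,D):
    v,u=np.indices(D.shape);P=np.stack([(u-c["cx"])/c["fx"]*D,(v-c["cy"])/c["fy"]*D,D],-1)
    T=np.array(c["world_from_camera"]);return P@T[:3,:3].T+T[:3,3]
E
python3 - <<'E'
from h import *
s=state();print(s)
for n in("scene","top"):
    c={k:np.array(x) for k,x in calibration(n).items()};p,d=capture(n)
    np.savez("pics/"+n+".npz",p=p,d=d,**c);cv2.imwrite(f"pics/{n}.png",p)
    print(n,c["fx"],c["world_from_camera"].round(3).tolist())
E
```

```text
pics
{'time': 0.0, 'joint_positions': array([ 1.26799598e+00,  4.23826095e-01,  1.63069503e+00, -3.39999970e-05,
        1.08864188e+00, -1.90139058e-02]), 'qvel': array([-0.00071061,  0.00025516, -0.00225952, -0.00069771,  0.00129578,
        0.00045728]), 'effort': array([ 4.01046564e-04, -5.44618106e+01, -2.73671186e+01,  6.43873564e-02,
        2.25736928e-02, -7.94667721e-05]), 'tcp_pos': array([0.17485184, 0.59957571, 0.30190885]), 'tool_rot': array([ 1.41409703e-01,  9.89950847e-01, -7.77445674e-04, -1.10934679e-04]), 'ft_force': array([ 0.60293546,  0.60235529, -0.24272112]), 'torque': array([-0.00987311,  0.02259867, -0.0155417 ]), 'finger_force': 0.0, 'gripper_width': 0.08795425525525359}
scene 526.073735007628 [[0.063, 0.731, -0.68, 1.31], [0.998, -0.06, 0.027, 0.001], [-0.021, -0.68, -0.733, 0.949], [0.0, 0.0, 0.0, 1.0]]
top 393.9279596118249 [[-0.027, -0.995, 0.095, 0.438], [-1.0, 0.029, 0.012, 0.046], [-0.015, -0.094, -0.995, 0.958], [0.0, 0.0, 0.0, 1.0]]
```

View pics/scene.png

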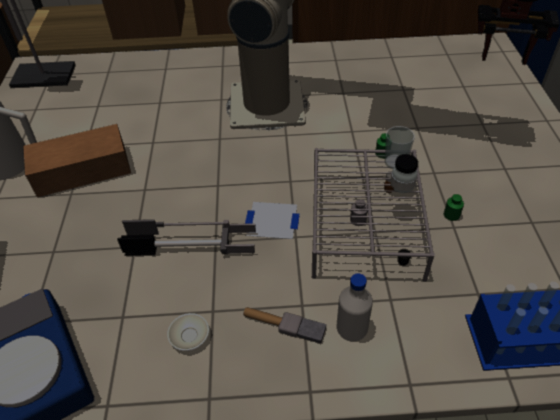

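View pics/top.png

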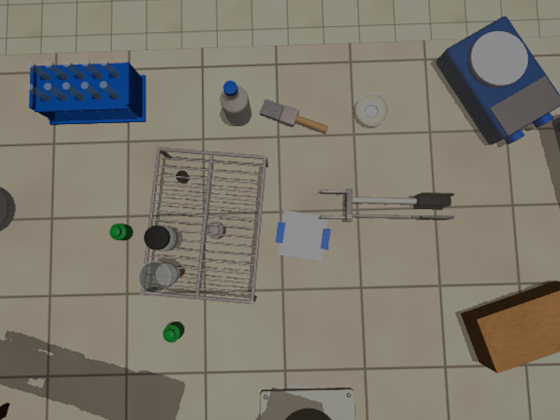

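```bash
python3 - <<'E'
from h import *
t=np.load("pics/top.npz");s=np.load("pics/scene.npz")
a=cv2.resize(t["p"][130:310,140:300],None,fx=3,fy=3,interpolation=2)
a2=cv2.resize(t["p"][170:270,260:470],None,fx=3,fy=3,interpolation=2)
b=cv2.resize(s["p"][190:280,110:310],None,fx=3,fy=3,interpolation=2)
b2=cv2.resize(s["p"][130:280,300:440],None,fx=2,fy=2,interpolation=2)
o=np.zeros((600,800,3),np.uint8);o[:540,:480]=a;
x=cv2.resize(b2,(310,332));o[:332,485:795]=x
cv2.imwrite("pics/crop1.png",np.clip(o*1.5,0,255).astype(np.uint8))
o=np.zeros((590,640,3),np.uint8);o[:300,:630]=a2;o[310:580,:600]=b
cv2.imwrite("pics/crop2.png",np.clip(o*1.5,0,255).astype(np.uint8))
E
```

```text
(no output)
```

View pics/crop1.png

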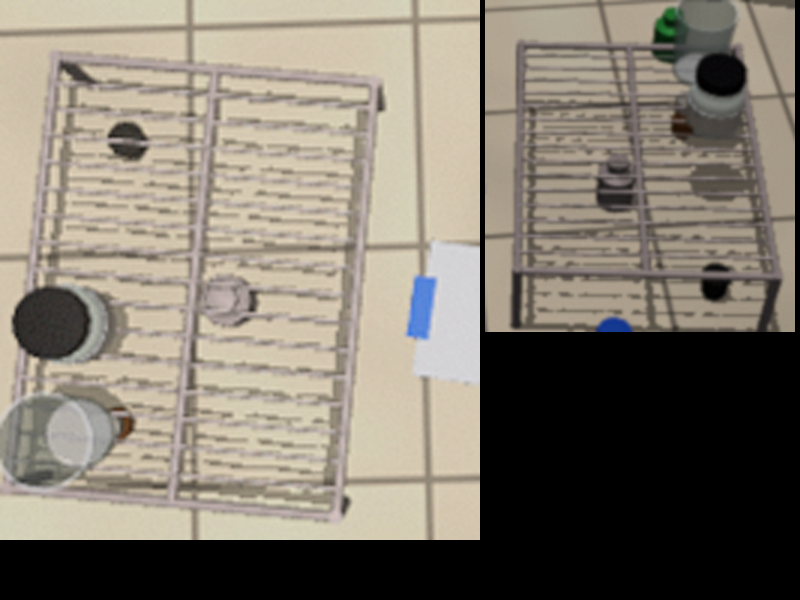

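View pics/crop2.png

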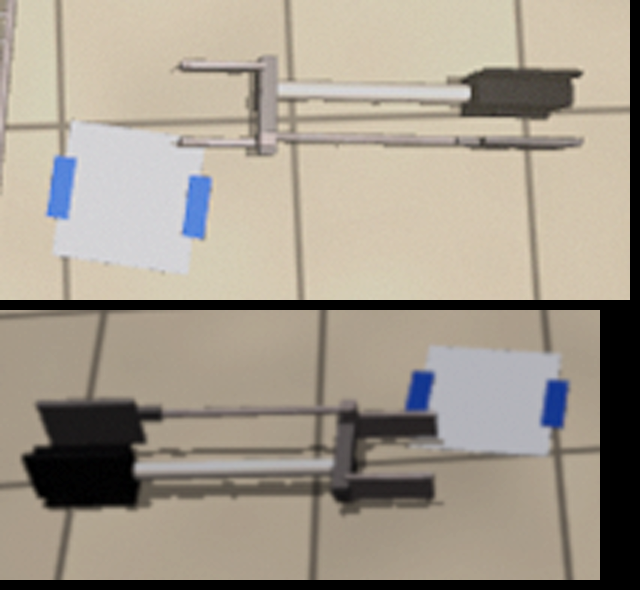

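```bash
python3 - <<'E'
from h import *
t=np.load("pics/top.npz");s=np.load("pics/scene.npz")
R=lambda pts,z:np.array([ray(t,u,v,z)[:2] for u,v in pts])
c1=lambda L:[(140+u/3,130+v/3) for u,v in L]; c2=lambda L:[(260+u/3,170+v/3) for u,v in L]
S2=lambda L:[(110+u/3,190+(v-310)/3) for u,v in L]
r=R(c1([(55,55),(382,82),(340,517),(10,490)]),.092);print("rack",r.round(4).tolist(),r.mean(0),np.linalg.norm(r-np.roll(r,1,0),axis=1))
d=(r[0]+r[3]-r[1]-r[2]);print("rack yaw",np.arctan2(d[1],d[0]))
print("sheet",R(c2([(73,122),(204,147),(187,272),(53,254)]),0).round(4).tolist(), R(c2([(62,187),(197,207)]),0).round(4).tolist())
print("jaw tips/roots z36",R(c2([(180,66),(262,66),(180,142),(262,144)]),.036).round(4).tolist())
print("plates z62",R(c2([(478,70),(582,72),(478,140),(583,142)]),.062).round(4).tolist())
print("head",R(c2([(269,57),(268,152)]),.036).round(4).tolist())
print("weight top z64",ray(t,140+222/3,130+292/3,.064), "z22 body",ray(t,140+228/3,130+300/3,.044))
f=310/140
print("weight scene knob",ray(s,300+(618-485)/f,130+158/f,.064))
print("vial",ray(t,140+122/3,130+422/3,.03),"stopper",ray(t,140+127/3,130+141/3,.03))
print("scene: jaws tips z36",[ray(s,*p,.036)[:2].round(4) for p in S2([(437,416),(434,479)])],"plates ends z62",[ray(s,*p,.062)[:2].round(4) for p in S2([(37,402),(137,402),(22,455),(137,448)])])
for n,q in(("top",t),("scene",s)):
  C=cloud(q,q["d"]);print(n,(q["d"]==0).mean())
  for lo,hi in((.05,.07),(.025,.042)):
    m=(C[...,2]>lo)&(C[...,2]<hi)&(C[...,1]<.05)&(C[...,1]>-.45)&(abs(C[...,0]-.53)<.09)
    P=C[m];print(lo,m.sum(),P.min(0).round(3),P.max(0).round(3))
E
```

```text
rack [[0.6674, 0.318], [0.6393, 0.0732], [0.3215, 0.1114], [0.3467, 0.3504]] [0.49371228 0.21324654] [0.32229876 0.24643201 0.32008932 0.24030082]
rack yaw 1.460866338546508
sheet [[0.5269, 0.0379], [0.5036, -0.0676], [0.4034, -0.05], [0.4207, 0.0571]] [[0.4744, 0.0483], [0.4552, -0.0601]]
jaw tips/roots z36 [[0.5654, -0.0471], [0.5635, -0.1113], [0.5055, -0.0448], [0.5022, -0.1086]]
plates z62 [[0.5521, -0.2704], [0.5483, -0.3488], [0.4988, -0.2672], [0.495, -0.3459]]
head [[0.5704, -0.1171], [0.4958, -0.113]]
weight top z64 [0.48754366 0.19943087 0.064     ] z22 body [0.4823139  0.19828453 0.044     ]
weight scene knob [0.48268492 0.20261257 0.064     ]
vial [0.39017336 0.28468079 0.03      ] stopper [0.61202785 0.27971968 0.03      ]
scene: jaws tips z36 [array([ 0.5122, -0.0413]), array([ 0.5738, -0.0448])] plates ends z62 [array([ 0.4964, -0.3419]), array([ 0.5026, -0.266 ]), array([ 0.5482, -0.345 ]), array([ 0.5482, -0.2611])]
top 0.0038818027210884352
0.05 380 [ 0.494 -0.347  0.05 ] [ 0.555 -0.105  0.069]
0.025 771 [ 0.496 -0.331  0.025] [ 0.573 -0.045  0.042]
scene 0.004030612244897959
0.05 373 [ 0.492 -0.347  0.05 ] [ 0.556 -0.106  0.067]
0.025 1094 [ 0.494 -0.348  0.025] [ 0.575 -0.045  0.042]
```

Weight: steel-grey knobbed cylinder under the rack at top (215,229) / scene (360,211). The green ones at top (120,232) and (172,332) are look-alikes outside the rack, so I leave them alone. The stopper is at (182,177) and the vial at (180,270). The reacher lies with its handle at (437,200) and its jaws pointing to the rack. The palm and fixed jaw are on the +x side, with the shaft. The sheet is at (303,237).

First I turn the tool to align with the handle.

Request:
send_rows(targets=[[[0, 0, 0, 0, 0, 0.266, 1], [0, 0, 0, 0, 0, 0.266, 1], [0, 0, 0, 0, 0, 0.266, 1], [0, 0, 0, 0, 0, 0.266, 1], [0, 0, 0, 0, 0, 0.266, 1]]])

```text
time: 0.6
tcp_pos: [0.1749, 0.5998, 0.3022]
tool_rot: [0.459, 0.888, -0.0, 0.0]
ft_force: [0.1, -0.3, -1.0]
gripper_width: 0.0876
finger_force: 0.0
```

Request:
send_rows(targets=[[[0, 0, 0, 0, 0, 0.266, 1], [0, 0, 0, 0, 0, 0.266, 1], [0, 0, 0, 0, 0, 0.266, 1], [0, 0, 0, 0, 0, 0.266, 1], [0, 0, 0, 0, 0, 0.266, 1]]])

```text
time: 1.1
tcp_pos: [0.1749, 0.5998, 0.3022]
tool_rot: [0.724, 0.69, -0.0, 0.0]
ft_force: [-0.0, -0.8, 0.3]
gripper_width: 0.0881
finger_force: 0.0
```

Request:
send_rows(targets=[[[-1, 1, 0, 0, 0, 0, 1], [-1, 1, 0, 0, 0, 0, 1], [-1, 1, 0, 0, 0, 0, 1], [-1, 1, 0, 0, 0, 0, 1], [-1, 1, 0, 0, 0, 0, 1]]])

```text
time: 1.6
tcp_pos: [0.2951, 0.4685, 0.3024]
tool_rot: [0.722, 0.692, -0.0, 0.0]
ft_force: [-0.1, -0.4, -0.2]
gripper_width: 0.088
finger_force: 0.0
```

Request:
send_rows(targets=[[[-1, 1, 0, 0, 0, 0, 1], [-1, 1, 0, 0, 0, 0, 1], [-1, 1, 0, 0, 0, 0, 1], [-1, 1, 0, 0, 0, 0, 1], [-1, 1, 0, 0, 0, 0, 1]]])

```text
time: 2.1
tcp_pos: [0.4147, 0.3382, 0.3024]
tool_rot: [0.722, 0.692, -0.0, -0.0]
ft_force: [0.5, -0.1, -0.4]
gripper_width: 0.0884
finger_force: 0.0
```

Request:
send_rows(targets=[[[-1, 1, 0, 0, 0, 0, 1], [-1, 1, 0, 0, 0, 0, 1], [-1, 1, 0, 0, 0, 0, 1], [-1, 1, 0, 0, 0, 0, 1], [-1, 1, 0, 0, 0, 0, 1]]])

```text
time: 2.6
tcp_pos: [0.5342, 0.2079, 0.3024]
tool_rot: [0.722, 0.692, -0.0, -0.0]
ft_force: [1.4, -0.3, -1.1]
gripper_width: 0.088
finger_force: 0.0
```

Request:
send_rows(targets=[[[-1, 0, 0, 0, 0, 0, 1], [-1, 0, 0, 0, 0, 0, 1], [-1, 0, 0, 0, 0, 0, 1], [-1, 0, 0, 0, 0, 0, 1], [-1, 0, 0, 0, 0, 0, 1]]])

```text
time: 3.1
tcp_pos: [0.5278, 0.0833, 0.3024]
tool_rot: [0.722, 0.692, -0.0, -0.0]
ft_force: [0.5, -0.2, 0.8]
gripper_width: 0.0879
finger_force: 0.0
```

Request:
send_rows(targets=[[[-1, 0, 0, 0, 0, 0, 1], [-1, 0, 0, 0, 0, 0, 1], [-1, 0, 0, 0, 0, 0, 1], [-1, 0, 0, 0, 0, 0, 1], [-1, 0, 0, 0, 0, 0, 1]]])

```text
time: 3.6
tcp_pos: [0.5224, -0.0416, 0.3024]
tool_rot: [0.722, 0.692, -0.0, -0.0]
ft_force: [1.3, -0.0, 0.9]
gripper_width: 0.0875
finger_force: 0.0
```

Request:
send_rows(targets=[[[-1, 0, 0, 0, 0, 0, 1], [-1, 0, 0, 0, 0, 0, 1], [-1, 0, 0, 0, 0, 0, 1], [-1, 0, 0, 0, 0, 0, 1], [-1, 0, 0, 0, 0, 0, 1]]])

```text
time: 4.1
tcp_pos: [0.517, -0.1664, 0.3024]
tool_rot: [0.722, 0.692, -0.0, -0.0]
ft_force: [-0.4, 0.3, 0.2]
gripper_width: 0.0879
finger_force: 0.0
```

Request:
send_rows(targets=[[[-1, 0, 0, 0, 0, 0, 1], [-1, 0, 0, 0, 0, 0, 1], [-1, 0, 0, 0, 0, 0, 1], [-0.5, 0, 0, 0, 0, 0, 1], [0, 0, 0, 0, 0, 0, 1]]])

```text
time: 4.6
tcp_pos: [0.5134, -0.2539, 0.3024]
tool_rot: [0.723, 0.691, -0.0, -0.0]
ft_force: [0.5, 0.1, -0.4]
gripper_width: 0.0879
finger_force: 0.0
```

```bash
python3 - <<'E'
from h import *
c={k:np.array(x) for k,x in calibration("wrist").items()};p,d=capture("wrist")
np.savez("pics/w1.npz",p=p,d=d,**c);cv2.imwrite("pics/w1.png",np.clip(p*1.3,0,255).astype(np.uint8))
C=cloud(c,d);print(state()["tcp_pos"],c["world_from_camera"].round(3).tolist())
for lo,hi in((.053,.068),(.028,.04)):
    m=(C[...,2]>lo)&(C[...,2]<hi)&(C[...,1]<.05)&(C[...,1]>-.45)&(abs(C[...,0]-.53)<.09)
    P=C[m]
    for y0 in np.arange(-.35,.0,.02):
        q=P[abs(P[:,1]-y0)<.01,0]
        if len(q)>5:print(lo,round(y0,2),len(q),np.histogram(q,bins=np.arange(.48,.6,.01))[0],q.min().round(4),q.max().round(4))
E
```

```text
[ 0.51337404 -0.25292362  0.30234499] [[0.999, -0.043, -0.014, 0.517], [-0.045, -0.958, -0.284, -0.176], [-0.001, 0.284, -0.959, 0.385], [0.0, 0.0, 0.0, 1.0]]
0.053 -0.35 44 [ 0 14  0  0  0  0 30  0  0  0  0] 0.4927 0.549
0.053 -0.33 219 [  0 105   0   0   0   0  97  17   0   0   0] 0.4929 0.5503
0.053 -0.31 224 [  0 100   6   0   0   0  87  31   0   0   0] 0.4939 0.5518
0.053 -0.29 234 [ 0 88 25  0  0  0 75 46  0  0  0] 0.4952 0.5531
0.053 -0.27 140 [ 0 55 24  0  0  0 33 28  0  0  0] 0.4963 0.553
0.053 -0.25 7 [0 5 2 0 0 0 0 0 0 0 0] 0.4972 0.5013
0.028 -0.33 17 [ 0  0  0  0 17  0  0  0  0  0  0] 0.5234 0.5243
0.028 -0.31 6 [0 0 0 0 6 0 0 0 0 0 0] 0.5243 0.5246
0.028 -0.27 188 [  0   0   0   0  16 100  63   9   0   0   0] 0.5265 0.5534
0.028 -0.25 215 [  0   0   0   0   0 128  87   0   0   0   0] 0.5319 0.5453
0.028 -0.23 227 [  0   0   0   0   0 119 108   0   0   0   0] 0.5336 0.5467
0.028 -0.21 233 [  0   0   0   0   0  96 137   0   0   0   0] 0.5344 0.5482
0.028 -0.19 251 [  0   0   0   0   0  85 166   0   0   0   0] 0.5358 0.5486
0.028 -0.17 257 [  0   0   0   0   0  64 193   0   0   0   0] 0.5365 0.5499
0.028 -0.15 273 [  0   0   0   0   0  43 214  16   0   0   0] 0.5379 0.5512
0.028 -0.13 370 [  0   0   0   0   5  34 228  66  32   5   0] 0.5216 0.5714
0.028 -0.11 1143 [  0  78  21 179 173 170 151 149 194  28   0] 0.4947 0.5726
0.028 -0.09 296 [  0   0 141   0   0   0   0   0 155   0   0] 0.501 0.5681
0.028 -0.07 67 [ 0  0 42  0  0  0  0  0 25  0  0] 0.5022 0.5682
```

View pics/w1.png

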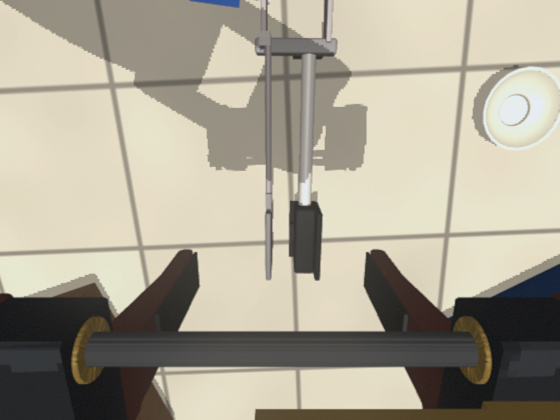

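The wrist view shows the open fingers (190,260)/(375,260) straddling the handle at (268–320,240), with the shaft leading up to the head at (295,46). The plates are 58 mm apart, centred at x = 0.523, y ≈ -0.306, with yaw about 1.513. I go down onto them.

Request:
send_rows(targets=[[[-0.7, 0.16, 0, 0, 0, 0.025, 1], [-0.7, 0.16, 0, 0, 0, 0, 1], [-0.7, 0.16, 0.5, 0, 0, 0, 1], [0, 0, 1, 0, 0, 0, 1], [0, 0, 1, 0, 0, 0, 1]]])

```text
time: 5.15
tcp_pos: [0.5236, -0.3074, 0.2399]
tool_rot: [0.727, 0.687, 0.0, 0.001]
ft_force: [-0.1, 0.4, 0.1]
gripper_width: 0.0881
finger_force: 0.0
```

Request:
send_rows(targets=[[[0, 0, 1, 0, 0, 0, 1], [0, 0, 1, 0, 0, 0, 1], [0, 0, 1, 0, 0, 0, 1], [0, 0, 0.5, 0, 0, 0, 1], [0, 0, 0, 0, 0, 0, 1]]])

```text
time: 5.65
tcp_pos: [0.5224, -0.3058, 0.1509]
tool_rot: [0.726, 0.687, -0.0, -0.002]
ft_force: [-0.1, 0.8, 0.5]
gripper_width: 0.0879
finger_force: 0.0
```

```bash
python3 - <<'E'
from h import *
c={k:np.array(x) for k,x in calibration("wrist").items()};p,d=capture("wrist")
np.savez("pics/w2.npz",p=p,d=d,**c);cv2.imwrite("pics/w2.png",np.clip(p*1.3,0,255).astype(np.uint8))
s=state();print(s["tcp_pos"],s["tool_rot"])
E
```

```text
[ 0.52298674 -0.30614737  0.15225687] [ 7.26447374e-01  6.87221895e-01 -1.56158788e-04 -5.05847297e-04]
```

View pics/w2.png

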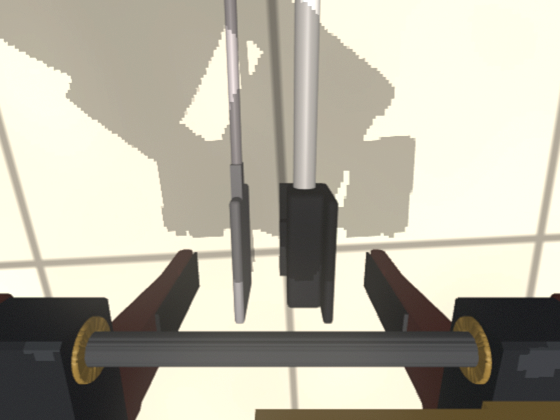

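Handle plates (240 and 330, row 250) are centred between the fingers (190–378). I go down the rest and close lightly.

Request:
send_rows(targets=[[[0, 0, 0.8, 0, 0, 0, 1], [0, 0, 0.8, 0, 0, 0, 1], [0, 0, 0.55, 0, 0, 0, 1], [0, 0, 0, 0, 0, 0, 0.7], [0, 0, 0, 0, 0, 0, 0.7]]])

```text
time: 6.2
tcp_pos: [0.5234, -0.3062, 0.0997]
tool_rot: [0.726, 0.687, 0.0, 0.0]
ft_force: [-0.3, 0.6, 0.4]
gripper_width: 0.0755
finger_force: 0.0
```

Request:
send_rows(targets=[[[0, 0, 0, 0, 0, 0, 0.65], [0, 0, 0, 0, 0, 0, 0.65], [0, 0, 0, 0, 0, 0, 0.63], [0, 0, 0, 0, 0, 0, 0.63], [0, 0, 0, 0, 0, 0, 0.63]]])

```text
time: 6.7
tcp_pos: [0.524, -0.3063, 0.0999]
tool_rot: [0.726, 0.687, 0.001, 0.001]
ft_force: [3.4, 0.4, 6.9]
gripper_width: 0.0555
finger_force: 7.0
```

Request:
send_rows(targets=[[[0, 0, 0, 0, 0, 0, 0.63], [0, 0, 0, 0, 0, 0, 0.63], [0, 0, 0, 0, 0, 0, 0.63], [0, 0, 0, 0, 0, 0, 0.63], [0, 0, 0, 0, 0, 0, 0.63]]])

```text
time: 7.2
tcp_pos: [0.524, -0.3063, 0.0999]
tool_rot: [0.726, 0.687, 0.0, 0.001]
ft_force: [1.7, 0.8, 6.0]
gripper_width: 0.0554
finger_force: 6.9
```

```bash
python3 - <<'E'
from h import *
for i in range(3):
    capture("wrist");s=state();print(s["ft_force"].round(2),s["torque"].round(2),s["finger_force"],s["gripper_width"],s["tcp_pos"])
E
```

```text
[3.36 0.89 6.03] [ 0.16 -0.46 -0.06] 6.94605253636837 0.05558419778087799 [ 0.5239961  -0.30624124  0.09986618]
[3.3  1.28 6.66] [ 0.14 -0.47 -0.05] 6.945967823266983 0.05559851295073906 [ 0.52396356 -0.30624669  0.09988173]
[3.51 1.29 6.49] [ 0.11 -0.56 -0.08] 6.945812925696373 0.05576393761387033 [ 0.5239846  -0.30623636  0.0998603 ]
```

```bash
python3 - <<'E'
from h import *
for n in("top","scene"):
    q=np.load(f"pics/{n}.npz");C=cloud(q,q["d"])
    for lo,hi in((.058,.07),(.046,.058),(.035,.046),(.01,.035)):
        P=C[(C[...,2]>lo)&(C[...,2]<hi)&(np.hypot(C[...,0]-.485,C[...,1]-.2)<.045)]
        if len(P):print(n,lo,len(P),P.mean(0).round(4),P.min(0).round(4),P.max(0).round(4))
E
```

```text
top 0.058 75 [0.4847 0.2005 0.0642] [0.4725 0.1902 0.0586] [0.4933 0.2118 0.0678]
top 0.046 70 [0.4839 0.1985 0.0481] [0.466  0.1813 0.046 ] [0.5033 0.2188 0.0507]
top 0.035 50 [0.4824 0.1976 0.044 ] [0.4659 0.1819 0.0375] [0.5034 0.2194 0.046 ]
top 0.01 22 [0.4806 0.1854 0.0229] [0.4646 0.1811 0.0105] [0.5017 0.2017 0.0339]
scene 0.058 58 [0.4844 0.2013 0.062 ] [0.4712 0.1902 0.0594] [0.4973 0.2129 0.0661]
scene 0.046 41 [0.489  0.2001 0.0497] [0.4755 0.1847 0.046 ] [0.5014 0.2168 0.0578]
scene 0.035 89 [0.4928 0.1984 0.0422] [0.4689 0.1822 0.0353] [0.503  0.2211 0.0459]
scene 0.01 99 [0.4971 0.1994 0.0221] [0.4769 0.1825 0.0105] [0.5042 0.2224 0.0349]
```

Request:
send_rows(targets=[[[0, 0, -0.08, 0, 0, 0, 0.55], [0, 0, 0, 0, 0, 0, 0.5], [0, 0, 0, 0, 0, 0, 0.45], [0, 0, 0, 0, 0, 0, 0.4], [0, 0, 0, 0, 0, 0, 0.4]]])

```text
time: 7.85
tcp_pos: [0.5227, -0.3058, 0.1007]
tool_rot: [0.726, 0.687, -0.0, -0.0]
ft_force: [1.5, 0.1, -2.4]
gripper_width: 0.0359
finger_force: 28.0
```

Request:
send_rows(targets=[[[0, 0, 0, 0, 0, 0, 0.39], [0, 0, 0, 0, 0, 0, 0.39], [0, 0, 0, 0, 0, 0, 0.39], [0, 0, 0, 0, 0, 0, 0.39], [0, 0, 0, 0, 0, 0, 0.39]]])

```text
time: 8.35
tcp_pos: [0.5228, -0.3059, 0.1008]
tool_rot: [0.726, 0.687, -0.0, -0.0]
ft_force: [-0.3, 0.5, -3.3]
gripper_width: 0.0358
finger_force: 30.0
```

Request:
send_rows(targets=[[[0.4, -0.34, 0, 0, 0, 0.009, 0.39], [0.4, -0.34, 0, 0, 0, 0.009, 0.39], [0.4, -0.34, 0, 0, 0, 0.009, 0.39], [0.4, -0.34, 0, 0, 0, 0.009, 0.39], [0.4, -0.34, 0, 0, 0, 0.009, 0.39]]])

```text
time: 8.85
tcp_pos: [0.4828, -0.2521, 0.101]
tool_rot: [0.734, 0.679, -0.0, -0.0]
ft_force: [0.8, 0.2, -3.9]
gripper_width: 0.0355
finger_force: 30.0
```

Request:
send_rows(targets=[[[0.4, -0.34, 0, 0, 0, 0.009, 0.39], [0.4, -0.34, 0, 0, 0, 0.009, 0.39], [0.4, -0.34, 0, 0, 0, 0.009, 0.39], [0.4, -0.34, 0, 0, 0, 0.009, 0.39], [0.4, -0.34, 0, 0, 0, 0.009, 0.39]]])

```text
time: 9.35
tcp_pos: [0.4451, -0.1989, 0.101]
tool_rot: [0.742, 0.671, 0.0, 0.0]
ft_force: [-0.0, -0.4, -3.9]
gripper_width: 0.0359
finger_force: 30.0
```

Request:
send_rows(targets=[[[0, 0, 0, 0, 0, 0, 0.45], [0, 0, 0, 0, 0, 0, 0.55], [0, 0, 0, 0, 0, 0, 0.63], [0, 0, 0, 0, 0, 0, 0.63], [0, 0, 0, 0, 0, 0, 0.63]]])

```text
time: 9.85
tcp_pos: [0.446, -0.2001, 0.1009]
tool_rot: [0.742, 0.671, 0.0, 0.0]
ft_force: [0.7, 0.7, -2.4]
gripper_width: 0.0552
finger_force: 5.4
```

```bash
python3 - <<'E'
from h import *
s=state();print(s["tcp_pos"],2*np.arctan2(s["tool_rot"][1],s["tool_rot"][0]),s["ft_force"],s["finger_force"])
G=s["tcp_pos"][:2]
for n in("top","scene"):
    c={k:np.array(x) for k,x in calibration(n).items()};p,d=capture(n);np.savez(f"pics/{n}2.npz",p=p,d=d,**c);cv2.imwrite(f"pics/{n}2.png",p)
    C=cloud(c,d)
    for y0 in np.arange(-.03,.09,.01):
        q=C[(abs(C[...,1]-y0)<.005)&(C[...,2]>.02)&(C[...,2]<.045)&(abs(C[...,0]-.47)<.09)][:,0]
        if len(q)>3:print(n,round(y0,3),len(q),np.histogram(q,bins=np.arange(.40,.54,.01))[0],q.min().round(4),q.max().round(4))
E
```

```text
[ 0.44602985 -0.20014465  0.10094877] 1.4699704559257278 [ 0.74027369  0.65914328 -2.44960939] 5.434127971529961
top -0.03 29 [ 0  0  0  0  0  0  1 20  8  0  0  0  0  0] 0.4694 0.4838
top -0.02 48 [ 0  0  0  0  0  3  5 16 12  8  4  0  0  0] 0.4511 0.5025
top -0.01 116 [ 0  0  3  8 10 17 18 18 17 17  8  0  0  0] 0.4279 0.5027
top 0.0 47 [ 0  0  3 11  6  5  4  5  3 10  0  0  0  0] 0.4282 0.4982
top 0.01 21 [0 0 0 4 5 0 0 0 0 8 4 0 0 0] 0.4377 0.5008
top 0.02 21 [0 0 0 1 8 0 0 0 0 8 4 0 0 0] 0.438 0.5011
top 0.03 19 [ 0  0  0  0 10  0  0  0  0  4  5  0  0  0] 0.4406 0.5015
top 0.04 20 [0 0 0 0 9 0 0 0 0 5 6 0 0 0] 0.4409 0.5039
top 0.05 22 [ 0  0  0  0 10  0  0  0  0  1 11  0  0  0] 0.4411 0.5043
top 0.06 6 [0 0 0 0 6 0 0 0 0 0 0 0 0 0] 0.4437 0.4462
scene -0.03 27 [ 0  0  0  2  1  0  1 12 11  0  0  0  0  0] 0.4393 0.4838
scene -0.02 35 [ 0  0  0  1  1  0  0 11 12  3  7  0  0  0] 0.4387 0.5045
scene -0.01 107 [ 0  0  0  5 15 13 14 11 17 14 18  0  0  0] 0.4367 0.5044
scene 0.0 67 [ 0  0  0  5 19  6  7  7  2 19  2  0  0  0] 0.4365 0.5007
scene 0.01 45 [ 0  0  0 10 12  0  0  0  0 16  7  0  0  0] 0.437 0.5031
scene 0.02 48 [ 0  0  0 11 10  0  0  0  0 21  6  0  0  0] 0.4372 0.5028
scene 0.03 46 [ 0  0  0  5 18  0  0  0  0  6 17  0  0  0] 0.4383 0.5034
scene 0.04 52 [ 0  0  0  3 24  0  0  0  0  6 19  0  0  0] 0.4395 0.5051
scene 0.05 51 [ 0  0  0  0 21  0  0  0  0  3 27  0  0  0] 0.4405 0.5062
scene 0.06 18 [ 0  0  0  0 18  0  0  0  0  0  0  0  0  0] 0.4414 0.4483
```

Request:
send_rows(targets=[[[0.4, -0.02, 0, 0, 0, 0, 0.63], [0.4, -0.02, 0, 0, 0, 0, 0.63], [0.4, -0.02, 0, 0, 0, 0, 0.63], [0.4, -0.02, 0, 0, 0, 0, 0.63], [0.4, -0.02, 0, 0, 0, 0, 0.63]]])

```text
time: 10.45
tcp_pos: [0.4482, -0.1486, 0.1009]
tool_rot: [0.742, 0.671, -0.0, -0.0]
ft_force: [0.0, -0.1, -3.7]
gripper_width: 0.0552
finger_force: 5.5
```

```bash
cat > jaws.py <<'E'
from h import *
import sys
s=state();print(s["tcp_pos"],2*np.arctan2(s["tool_rot"][1],s["tool_rot"][0]),s["ft_force"],s["finger_force"],s["gripper_width"])
for n in("top","scene"):
    c={k:np.array(x) for k,x in calibration(n).items()};p,d=capture(n);np.savez(f"pics/{n}{sys.argv[1]}.npz",p=p,d=d,**c);cv2.imwrite(f"pics/{n}{sys.argv[1]}.png",p)
    C=cloud(c,d)
    for y0 in np.arange(-.08,.25,.015):
        q=C[(abs(C[...,1]-y0)<.005)&(C[...,2]>.02)&(C[...,2]<.045)&(abs(C[...,0]-.47)<.06)][:,0]
        if len(q)>3:print(n,round(y0,3),len(q),np.histogram(q,bins=np.arange(.42,.54,.01))[0],q.min().round(4),q.max().round(4))
    P=C[(C[...,2]>.058)&(C[...,2]<.07)&(abs(C[...,0]-.478)<.025)&(C[...,1]>-.04)&(C[...,1]<.23)]
    print("knob",len(P),P.mean(0).round(4) if len(P) else "",P.min(0).round(3),P.max(0).round(3))
E
python3 jaws.py 3
```

```text
[ 0.44822674 -0.14859882  0.10092111] 1.4708476679105043 [ 0.00753138 -0.14299596 -3.65964364] 5.513323992490768 0.05515962888009335
top -0.08 24 [ 0  0  0  0 12 12  0  0  0  0  0  0] 0.4632 0.4752
top -0.065 29 [ 0  0  0  0 15 14  0  0  0  0  0  0] 0.4636 0.4756
top -0.05 24 [ 0  0  0  0  8 16  0  0  0  0  0  0] 0.4664 0.4785
top -0.035 25 [ 0  0  0  0  8 17  0  0  0  0  0  0] 0.4669 0.4788
top -0.02 23 [ 0  0  0  0  4 16  3  0  0  0  0  0] 0.4695 0.4817
top -0.005 24 [ 0  0  0  0  0 20  4  0  0  0  0  0] 0.4701 0.482
top 0.01 27 [ 0  0  0  0  0 19  8  0  0  0  0  0] 0.4705 0.485
top 0.025 24 [ 0  0  0  0  0 12 12  0  0  0  0  0] 0.4733 0.4852
top 0.04 127 [ 3 11  5 19 16 17 23 21 12  0  0  0] 0.4294 0.5067
top 0.055 23 [0 5 5 1 0 0 0 8 4 0 0 0] 0.432 0.502
top 0.07 19 [0 0 8 0 0 0 0 2 9 0 0 0] 0.4417 0.5025
top 0.085 20 [ 0  0  9  0  0  0  0  0 11  0  0  0] 0.4421 0.5055
top 0.1 5 [0 0 4 0 0 0 0 0 1 0 0 0] 0.4449 0.5033
top 0.19 11 [0 0 0 0 3 2 1 3 2 0 0 0] 0.4662 0.5017
knob 76 [0.4847 0.2004 0.0643] [0.473 0.19  0.061] [0.493 0.211 0.068]
scene -0.08 29 [ 1  1  0  0 15 12  0  0  
[... 447 characters left out ...]
 0  2  0  0  6 18  0  0  0  0  0] 0.4407 0.4862
scene 0.04 93 [ 0  3 13 10  7 14 16 10 20  0  0  0] 0.4336 0.5059
scene 0.055 57 [ 0  3 21  3  3  0  0 17 10  0  0  0] 0.4362 0.502
scene 0.07 46 [ 0  2 20  0  0  0  0  8 16  0  0  0] 0.4394 0.5054
scene 0.085 52 [ 0  1 21  0  0  0  0  4 26  0  0  0] 0.4397 0.5071
scene 0.1 21 [ 0  0 11  0  0  0  0  1  9  0  0  0] 0.441 0.508
scene 0.115 10 [ 0  0 10  0  0  0  0  0  0  0  0  0] 0.4411 0.4488
scene 0.19 42 [ 0  0  0  0  1  2  6 24  9  0  0  0] 0.4682 0.5029
scene 0.205 33 [ 0  0  0  0  0  0  0  8 25  0  0  0] 0.4948 0.5047
scene 0.22 12 [0 0 0 0 0 2 3 7 0 0 0 0] 0.4762 0.4995
knob 57 [0.4836 0.2019 0.0615] [0.47  0.191 0.058] [0.495 0.212 0.068]
```

Jaws are aligned with the weight. I insert them.

Request:
send_rows(targets=[[[0.46, 0, 0, 0, 0, 0, 0.63], [0.46, 0, 0, 0, 0, 0, 0.63], [0.46, 0, 0, 0, 0, 0, 0.63], [0.46, 0, 0, 0, 0, 0, 0.63], [0.46, 0, 0, 0, 0, 0, 0.63]]])

```text
time: 11.05
tcp_pos: [0.4541, -0.0915, 0.1009]
tool_rot: [0.742, 0.671, -0.0, -0.0]
ft_force: [-0.4, -0.3, -2.5]
gripper_width: 0.0555
finger_force: 5.5
```

Request:
send_rows(targets=[[[0.46, 0, 0, 0, 0, 0, 0.63], [0.46, 0, 0, 0, 0, 0, 0.63], [0.46, 0, 0, 0, 0, 0, 0.63], [0.46, 0, 0, 0, 0, 0, 0.63], [0.46, 0, 0, 0, 0, 0, 0.63]]])

```text
time: 11.55
tcp_pos: [0.4599, -0.0344, 0.1009]
tool_rot: [0.742, 0.671, -0.0, 0.0]
ft_force: [0.0, -0.4, -2.4]
gripper_width: 0.0555
finger_force: 5.5
```

```bash
python3 jaws.py 4 | grep -E "knob|\[.*\]$| 0\.(1|2)"; python3 - <<'E'
import cv2,numpy as np
a=cv2.imread("pics/scene4.png")[140:280,260:440];b=cv2.imread("pics/top4.png")[140:310,140:300]
o=np.zeros((425,800,3),np.uint8);x=cv2.resize(a,(400,311),interpolation=2);o[:311,:400]=x;o[:,400:]=cv2.resize(b,(400,425),interpolation=2)
cv2.imwrite("pics/c4.png",np.clip(o*1.5,0,255).astype(np.uint8))
E
```

```text
[ 0.45988431 -0.03439374  0.10091044] 1.470342546759916 [ 0.02586141 -0.35877854 -2.40567662] 5.507742539048195 0.05551539427915017
top 0.115 20 [ 0  0  0  0  0  0 11  9  0  0  0  0] 0.4826 0.4949
top 0.13 19 [ 0  0  0  0  0  0  9 10  0  0  0  0] 0.4834 0.4953
top 0.145 42 [ 0  0  0  0  0  4 10 12 12  4  0  0] 0.4723 0.5169
top 0.16 80 [ 0  0 13  1 16 15 13  7 14  1  0  0] 0.4418 0.5169
top 0.175 14 [0 0 0 4 0 0 0 0 1 9 0 0] 0.4538 0.5125
top 0.19 28 [0 0 0 8 4 3 0 3 1 9 0 0] 0.4542 0.5152
top 0.205 15 [0 0 0 4 0 0 0 0 3 8 0 0] 0.457 0.5158
top 0.22 16 [0 0 0 7 0 1 2 1 0 5 0 0] 0.4574 0.5161
knob 76 [0.4847 0.2004 0.0646] [0.473 0.19  0.06 ] [0.493 0.211 0.069]
scene 0.1 6 [0 0 0 0 0 0 2 4 0 0 0 0] 0.4854 0.4944
scene 0.115 19 [ 0  0  0  0  0  0  9 10  0  0  0  0] 0.4848 0.497
scene 0.13 22 [ 0  0  0  4  0  0  4 14  0  0  0  0] 0.4507 0.4988
scene 0.145 23 [ 0  0  0  1  0  0  4 13  2  3  0  0] 0.4541 0.5168
scene 0.16 76 [ 0  0  2 12 13 10 12  4 10 13  0  0] 0.4474 0.5184
scene 0.175 30 [ 0  0  0 15  0  0  0  0  1 14  0  0] 0.4508 0.5152
scene 0.19 67 [ 0  0  0  9  0  5  6 23  5 19  0  0] 0.4519 0.5164
scene 0.205 45 [ 0  0  0  0  0  0  0  6 18 21  0  0] 0.4953 0.5176
scene 0.22 28 [0 0 0 4 1 3 5 7 0 8 0 0] 0.4564 0.5179
knob 67 [0.4851 0.1706 0.062 ] [ 0.472 -0.009  0.058] [0.497 0.212 0.066]
```

View pics/c4.png

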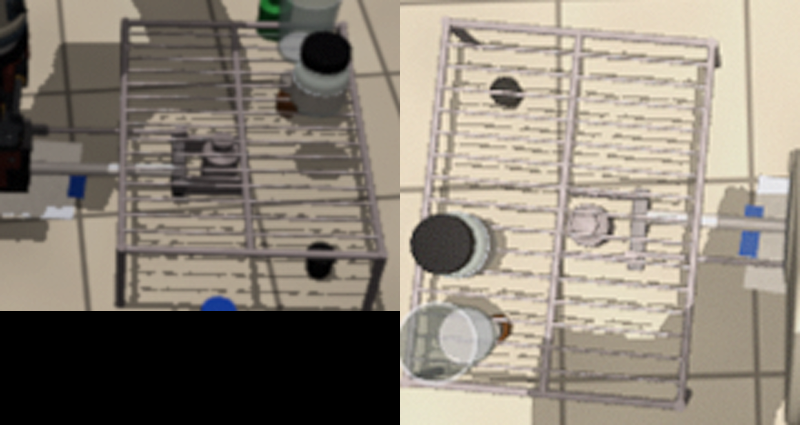

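The weight (crop 222,150 / 590,222) stands between the jaws, with the head in front of it. Now I squeeze gradually.

Request:
send_rows(targets=[[[0, 0, 0, 0, 0, 0, 0.58], [0, 0, 0, 0, 0, 0, 0.54], [0, 0, 0, 0, 0, 0, 0.51], [0, 0, 0, 0, 0, 0, 0.49], [0, 0, 0, 0, 0, 0, 0.49]]])

```text
time: 12.15
tcp_pos: [0.4596, -0.0356, 0.1009]
tool_rot: [0.742, 0.671, -0.0, -0.0]
ft_force: [0.1, -1.0, -1.2]
gripper_width: 0.0432
finger_force: 8.8
```

Request:
send_rows(targets=[[[0, 0, 0, 0, 0, 0, 0.48], [0, 0, 0, 0, 0, 0, 0.48], [0, 0, 0, 0, 0, 0, 0.475], [0, 0, 0, 0, 0, 0, 0.475], [0, 0, 0, 0, 0, 0, 0.475]]])

```text
time: 12.65
tcp_pos: [0.4596, -0.0354, 0.1009]
tool_rot: [0.742, 0.671, -0.0, -0.0]
ft_force: [-1.9, -2.4, -1.5]
gripper_width: 0.0422
finger_force: 9.3
```

Request:
send_rows(targets=[[[0, 0, 0, 0, 0, 0, 0.471], [0, 0, 0, 0, 0, 0, 0.471], [0, 0, 0, 0, 0, 0, 0.471], [0, 0, 0, 0, 0, 0, 0.471], [0, 0, 0, 0, 0, 0, 0.471]]])

```text
time: 13.15
tcp_pos: [0.4597, -0.0353, 0.1009]
tool_rot: [0.742, 0.671, -0.0, -0.0]
ft_force: [-1.5, -1.9, -2.1]
gripper_width: 0.0414
finger_force: 12.1
```

Request:
send_rows(targets=[[[0, 0, 0, 0, 0, 0, 0.468], [0, 0, 0, 0, 0, 0, 0.468], [0, 0, 0, 0, 0, 0, 0.468], [0, 0, 0, 0, 0, 0, 0.468], [0, 0, 0, 0, 0, 0, 0.468]]])

```text
time: 13.65
tcp_pos: [0.4597, -0.0354, 0.1009]
tool_rot: [0.742, 0.671, -0.0, -0.0]
ft_force: [-1.7, -1.2, -2.2]
gripper_width: 0.0416
finger_force: 14.8
```

Request:
send_rows(targets=[[[0, 0, 0, 0, 0, 0, 0.466], [0, 0, 0, 0, 0, 0, 0.466], [0, 0, 0, 0, 0, 0, 0.466], [-0.05, 0, 0, 0, 0, 0, 0.466], [-0.1, 0, 0, 0, 0, 0, 0.466]]])

```text
time: 14.15
tcp_pos: [0.4598, -0.0389, 0.101]
tool_rot: [0.742, 0.67, 0.0, 0.0]
ft_force: [-0.5, 1.7, -4.2]
gripper_width: 0.0411
finger_force: 16.5
```

Request:
send_rows(targets=[[[-0.15, 0, 0, 0, 0, 0, 0.466], [-0.2, 0, 0, 0, 0, 0, 0.466], [-0.25, 0, 0, 0, 0, 0, 0.466], [-0.25, 0, 0, 0, 0, 0, 0.466], [-0.25, 0, 0, 0, 0, 0, 0.466]]])

```text
time: 14.65
tcp_pos: [0.4567, -0.0671, 0.101]
tool_rot: [0.742, 0.671, 0.0, 0.0]
ft_force: [0.3, 2.4, -4.1]
gripper_width: 0.0414
finger_force: 16.5
```

```bash
python3 jaws.py 5 | grep -E "knob|^\["
```

```text
[ 0.45670113 -0.06709836  0.10098293] 1.4698005387011077 [ 0.34407086  2.37790036 -4.07393975] 16.50654047727585 0.04141152567728053
knob 73 [0.4816 0.169  0.0645] [0.474 0.158 0.059] [0.49  0.18  0.068]
knob 55 [0.482  0.1396 0.0616] [ 0.469 -0.038  0.058] [0.493 0.18  0.067]
```

The weight follows without slip. I continue with 7.0 units.

Request:
send_rows(targets=[[[-0.3, 0, 0, 0, 0, 0, 0.466], [-0.35, 0, 0, 0, 0, 0, 0.466], [-0.35, 0, 0, 0, 0, 0, 0.466], [-0.35, 0, 0, 0, 0, 0, 0.466], [-0.35, 0, 0, 0, 0, 0, 0.466]]])

```text
time: 15.25
tcp_pos: [0.4522, -0.1095, 0.1009]
tool_rot: [0.742, 0.671, -0.0, -0.0]
ft_force: [0.8, 2.6, -2.0]
gripper_width: 0.0409
finger_force: 16.5
```

Request:
send_rows(targets=[[[-0.35, 0, 0, 0, 0, 0, 0.466], [-0.35, 0, 0, 0, 0, 0, 0.466], [-0.35, 0, 0, 0, 0, 0, 0.466], [-0.35, 0, 0, 0, 0, 0, 0.466], [-0.35, 0, 0, 0, 0, 0, 0.466]]])

```text
time: 15.75
tcp_pos: [0.4479, -0.153, 0.1009]
tool_rot: [0.742, 0.671, -0.0, -0.0]
ft_force: [1.0, 3.0, -3.5]
gripper_width: 0.0414
finger_force: 16.5
```

Request:
send_rows(targets=[[[-0.35, 0, 0, 0, 0, 0, 0.466], [-0.35, 0, 0, 0, 0, 0, 0.466], [-0.35, 0, 0, 0, 0, 0, 0.466], [-0.35, 0, 0, 0, 0, 0, 0.466], [-0.35, 0, 0, 0, 0, 0, 0.466]]])

```text
time: 16.25
tcp_pos: [0.4435, -0.1965, 0.1009]
tool_rot: [0.742, 0.671, -0.0, -0.0]
ft_force: [0.3, 3.0, -2.7]
gripper_width: 0.0413
finger_force: 16.5
```

Request:
send_rows(targets=[[[-0.35, 0, 0, 0, 0, 0, 0.466], [-0.35, 0, 0, 0, 0, 0, 0.466], [-0.35, 0, 0, 0, 0, 0, 0.466], [-0.3, 0, 0, 0, 0, 0, 0.466], [-0.15, 0, 0, 0, 0, 0, 0.466]]])

```text
time: 16.75
tcp_pos: [0.4398, -0.2339, 0.1009]
tool_rot: [0.742, 0.671, -0.0, 0.0]
ft_force: [-0.3, 2.8, -2.6]
gripper_width: 0.0414
finger_force: 16.5
```

Request:
send_rows(targets=[[[-0.1, 0, 0, 0, 0, 0, 0.466], [-0.05, 0, 0, 0, 0, 0, 0.466], [0, 0, 0, 0, 0, 0, 0.466], [0, 0, 0, 0, 0, 0, 0.466], [0, 0, 0, 0, 0, 0, 0.466]]])

```text
time: 17.25
tcp_pos: [0.4397, -0.237, 0.101]
tool_rot: [0.742, 0.671, -0.0, 0.0]
ft_force: [-0.9, -1.9, -2.5]
gripper_width: 0.0415
finger_force: 16.5
```

```bash
python3 jaws.py 6 | grep -E "knob|^\["; python3 - <<'E'
import cv2,numpy as np
a=cv2.imread("pics/scene6.png")[160:280,200:350];b=cv2.imread("pics/top6.png")[180:290,250:390]
o=np.zeros((320,800,3),np.uint8);o[:,:400]=cv2.resize(a,(400,320),interpolation=2);o[:314,400:]=cv2.resize(b,(400,314),interpolation=2)
cv2.imwrite("pics/c6.png",np.clip(o*1.3,0,255).astype(np.uint8))
E
```

```text
[ 0.43965991 -0.23695566  0.10103854] 1.4708187684071845 [-0.94392558 -1.91833337 -2.54278635] 16.51675969362259 0.04148036030700189
knob 85 [ 0.4651 -0.0008  0.065 ] [ 0.453 -0.011  0.063] [0.476 0.009 0.068]
knob 68 [0.4655 0.     0.0619] [ 0.454 -0.01   0.058] [0.476 0.011 0.065]
```

View pics/c6.png

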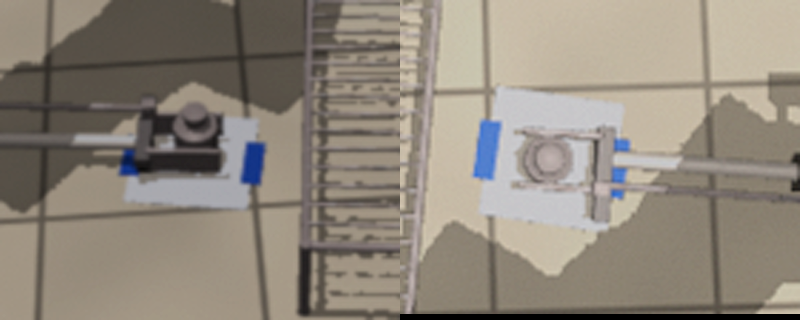

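The weight stands on the sheet, upright, at crop (548,157) / (195,120), centred between the tapes. Now I release the trigger; I also check the clearance to the wood block.

Request:
send_rows(targets=[[[0, 0, 0, 0, 0, 0, 0.49], [0, 0, 0, 0, 0, 0, 0.53], [0, 0, 0, 0, 0, 0, 0.58], [0, 0, 0, 0, 0, 0, 0.63], [0, 0, 0, 0, 0, 0, 0.63]]])

```text
time: 17.85
tcp_pos: [0.4394, -0.2368, 0.1009]
tool_rot: [0.742, 0.671, -0.0, -0.0]
ft_force: [-0.5, 0.5, -2.5]
gripper_width: 0.0552
finger_force: 5.3
```

```bash
python3 jaws.py 7 | grep -E "knob|^\[| -?0.0"; python3 - <<'E'
from h import *
q=np.load("pics/top.npz");C=cloud(q,q["d"])[250:380,455:];P=C[C[...,2]>.03];print("block",P.min(0),P.max(0))
for x in(.2,.25,.3,.34,.37):
    r=P[abs(P[:,0]-x)<.015]
    if len(r):print(x,r[:,1].max(),r[:,2].max())
E
```

```text
[ 0.43943758 -0.23675817  0.10090456] 1.4703822186919393 [-0.47942181  0.48509419 -2.50505577] 5.260178446769714 0.05515634749367635
top -0.08 24 [ 0  0  0  0 12 12  0  0  0  0  0  0] 0.4633 0.4752
top -0.065 28 [ 0  0  0  0 14 14  0  0  0  0  0  0] 0.4637 0.4756
top -0.05 103 [ 8  1 10 20 16 16 20 12  0  0  0  0] 0.4201 0.4969
top -0.035 43 [9 8 4 5 2 0 6 9 0 0 0 0] 0.4225 0.4926
top -0.02 19 [0 8 0 0 1 2 0 8 0 0 0 0] 0.4323 0.493
top -0.005 29 [ 0 12  2  1  0  0  1 13  0  0  0  0] 0.4327 0.4957
top 0.01 21 [0 8 2 2 0 0 1 8 0 0 0 0] 0.4354 0.4963
top 0.025 5 [0 5 0 0 0 0 0 0 0 0 0 0] 0.4358 0.4382
knob 85 [ 0.4651 -0.0008  0.0647] [ 0.453 -0.011  0.061] [0.476 0.009 0.068]
scene -0.08 28 [ 1  0  0  0 13 14  0  0  0  0  0  0] 0.4261 0.4752
scene -0.065 22 [ 0  1  0  0  6 15  0  0  0  0  0  0] 0.4301 0.4779
scene -0.05 84 [ 1 11  5  8 11 12 13 23  0  0  0  0] 0.4258 0.4978
scene -0.035 64 [ 2 22  8  5  3  1  4 19  0  0  0  0] 0.4282 0.4939
scene -0.02 66 [ 4 21  0  3  6  9  0 23  0  0  0  0] 0.4271 0.4962
scene -0.005 56 [ 0  0  0  0  2  9 24 21  0  0  0  0] 0.4637 0.4971
scene 0.01 60 [ 0  2  1  1  2 20 10 24  0  0  0  0] 0.4363 0.4994
scene 0.025 20 [ 0 14  2  0  0  0  0  4  0  0  0  0] 0.4323 0.4973
knob 66 [0.4653 0.0005 0.0618] [ 0.453 -0.01   0.058] [0.476 0.011 0.066]
block [ 0.1602264  -0.58694141  0.03000262] [0.43839989 0.04596454 0.95761337]
0.2 -0.38723397849608404 0.087196614070706
0.25 -0.37085717936359247 0.08765542776290303
0.3 -0.40493303522607854 0.08722653733262686
0.34 -0.5350397500313018 0.08440123619130513
```

Request:
send_rows(targets=[[[-0.2, 0, 0, 0, 0, 0, 0.63], [-0.4, 0, 0, 0, 0, 0, 0.63], [-0.4, 0, 0, 0, 0, 0, 0.63], [-0.5, 0, 0, 0, 0, 0, 0.63], [-0.5, 0, 0, 0, 0, 0, 0.63]]])

```text
time: 18.45
tcp_pos: [0.4344, -0.2879, 0.101]
tool_rot: [0.742, 0.671, 0.0, 0.0]
ft_force: [-0.6, 1.1, -2.8]
gripper_width: 0.0556
finger_force: 5.5
```

Request:
send_rows(targets=[[[-0.5, 0, 0, 0, 0, 0, 0.63], [-0.5, 0, 0, 0, 0, 0, 0.63], [-0.5, 0, 0, 0, 0, 0, 0.63], [-0.4, 0, 0, 0, 0, 0, 0.63], [-0.2, 0, 0, 0, 0, 0, 0.63]]])

```text
time: 18.95
tcp_pos: [0.4291, -0.34, 0.1009]
tool_rot: [0.742, 0.67, 0.0, 0.0]
ft_force: [0.5, 1.3, -1.7]
gripper_width: 0.0551
finger_force: 5.5
```

Request:
send_rows(targets=[[[0, 0, 0.06, 0, 0, 0, 0.63], [0, 0, 0, 0, 0, 0, 0.65], [0, 0, 0, 0, 0, 0, 0.68], [0, 0, 0, 0, 0, 0, 0.8], [0, 0, 0, 0, 0, 0, 0.95]]])

```text
time: 19.45
tcp_pos: [0.4294, -0.3384, 0.0995]
tool_rot: [0.742, 0.671, 0.0, 0.0]
ft_force: [-0.6, -0.1, 0.6]
gripper_width: 0.0723
finger_force: 0.0
```

Request:
send_rows(targets=[[[0, 0, 0, 0, 0, 0, 1], [0, 0, 0, 0, 0, 0, 1], [0, 0, -0.3, 0, 0, 0, 1], [0, 0, -0.6, 0, 0, 0, 1], [0, 0, -1, 0, 0, 0, 1]]])

```text
time: 19.95
tcp_pos: [0.4287, -0.3384, 0.1473]
tool_rot: [0.742, 0.671, -0.0, -0.001]
ft_force: [1.2, 0.0, 0.0]
gripper_width: 0.0876
finger_force: 0.0
```

Request:
send_rows(targets=[[[0, 0, -1, 0, 0, 0, 1], [0, 0, -1, 0, 0, 0, 1], [0, 0, -1, 0, 0, 0, 1], [0, 0, -0.5, 0, 0, 0, 1], [0, 0, 0, 0, 0, 0, 1]]])

```text
time: 20.45
tcp_pos: [0.43, -0.3394, 0.2369]
tool_rot: [0.742, 0.671, 0.0, 0.002]
ft_force: [0.2, -0.3, -0.4]
gripper_width: 0.0877
finger_force: 0.0
```

```bash
python3 jaws.py 8 | grep -E "knob|^\["; python3 - <<'E'
import cv2,numpy as np
a=cv2.imread("pics/scene8.png")[130:300,80:440];b=cv2.imread("pics/top8.png")[130:320,140:480]
a=cv2.resize(a,(620,293),interpolation=2);b=cv2.resize(b,(530,296),interpolation=2)
o=np.zeros((595,620,3),np.uint8);o[:293]=a;o[299:,:530]=b
cv2.imwrite("pics/c8.png",np.clip(o*1.4,0,255).astype(np.uint8))
E
```

```text
[ 0.42995722 -0.33944285  0.23691447] 1.4702514605938846 [ 0.15253699 -0.30965492 -0.38535635] 0.0 0.08772611829232539
knob 85 [ 0.4651 -0.0008  0.0646] [ 0.453 -0.011  0.06 ] [0.476 0.009 0.069]
knob 69 [0.4655 0.0007 0.0617] [ 0.453 -0.01   0.059] [0.477 0.011 0.066]
```

View pics/c8.png

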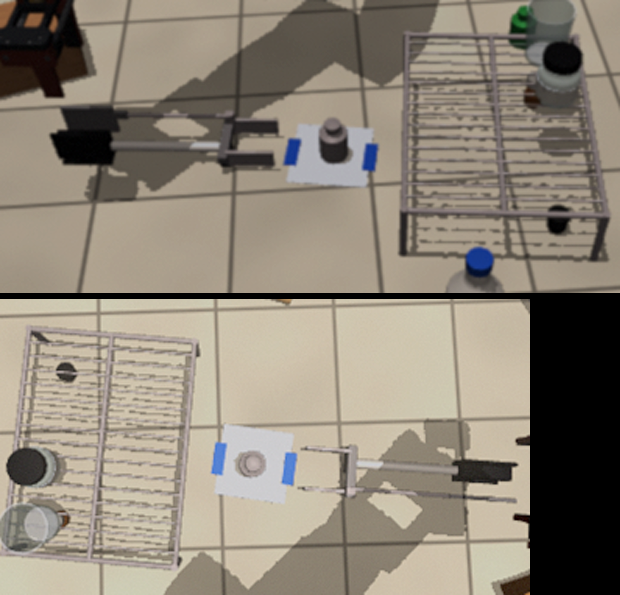

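The weight stands upright in the middle of the sheet (crop 333,140 / 252,463). The jaws are clear of it, the reacher lies on its skids, and the other things in view have not moved.

```bash
python3 -c "
from station import *
print(finish_job())"
```

```text
the job is handed in; nothing more can be done
None
```

The check weight stands upright and wholly on the sheet, drawn out with a pinch of about 8 N and no slip; the trigger is released, the reacher lies clear on its skids, and the job was handed in after about 20 s of robot time.

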